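# Dial open the stock chest's padlock and hold it up

## Task

The card workshop's stock chest is shut with a dial padlock through its hasp: turn the dial, click by click, until its white line stands at the fourth tick clockwise from the long index mark (the one in the middle of the shackle side), then draw the lock's body back so that the shackle comes fully open. Work the open shackle off the staple and lift the lock away, and finish while still holding it up in the gripper, still, with well over 10 cm of air between it and the chest's lid, dial facing up and shackle still pulled open. Leave the cards, the cutter and the other things on the bench where they are.

Things in the scene. Friction and masses are not known exactly. Their poses are not given: they have to be found in the camera images.
- chest: a grey steel stock chest fixed on the table, 300 (x) x 366 (y) x 90 mm high; origin: centre of its underside, z up. On its flat top a steel hasp lies along the chest's x: its strap, 50 mm wide, 3 mm thick, is hinged at x = -45 mm and ends 23 mm beyond the staple
- staple_hole (a point): centre of the hole in the staple, the upright flat steel eye standing through the hasp's slot: 4 mm thick (along the chest's x), 20 mm wide (its y), rising 26 mm above the chest's top; the hole is 12 mm wide and high, its centre 16 mm above the chest's top. Axes as the chest's
- lock: the dial padlock, about 0.4 kg, lying dial up on the hasp's strap. Steel body 52 (x) x 48 (y) x 28 mm high; origin: centre of the body's underside; +x points toward the shackle, z up along the dial's axis. At the start its axes are nearly parallel to the chest's. The flat sides (y = -24 and +24 mm) are free to be gripped
- knob (a point): middle of the round black ribbed knob on the dial, 23 mm across, 15 mm high, reaching from 33 to 48 mm above the lock's underside; this point is on the dial's axis (the body's centre), 40 mm above the underside. Under it the dial's disc, 38 mm across, 29 to 33 mm above the underside
- dial (a joint): dial angle, rad, growing clockwise seen from above; 0 with its white line at the long index mark. Turns endlessly, with a click (a spring detent it falls into by itself) at every tick, 0.524 rad apart; about 0.05 N m takes it over a click. The lock opens only on the fourth click clockwise from the index mark: 2.094, or that plus or minus full turns of 6.283
- dial_line (a point): outer end of the white line on the dial's disc, 18.5 mm from its axis (the line also runs from the axis across the knob's top). Round the dial are printed eleven short white ticks and one long index mark, 30 degrees apart; the index mark is in the middle of the lock's shackle side (+x)
- open_tick (a point): a point fixed in the lock's body, where dial_line stands when the dial is on the opening click: by the fourth tick clockwise from the index mark, 18.5 mm from the dial's axis
- shackle (a joint): how far the shackle is drawn out along the lock's +x, m: 0 locked, 0.018 fully open; barred at 2 mm unless the dial is on the opening click. 3 N of friction; stays where left; no swivel. It opens when the body is drawn in the lock's -x while the staple holds the bow back; at the start the body must slide 8 to 16 mm before bow meets staple
- toe_tip (a point): free end of the shackle's toe leg (y = -12 mm, the leg that is in the staple; the other leg, y = +12, never leaves the body). Locked, it is 5 mm inside the body's face (x = 26 mm); fully open it is 13 mm clear of it, and with the staple hole at x = 32, y = -12 mm in the lock's frame the staple stands in that gap and the lock lifts straight off
- bow (a point): middle of the shackle's bow. The shackle is a 7 mm round steel U lying level, 13 mm above the lock's underside; the inside of the bow is 28 mm from the body's face when locked, 46 mm when open
- cards: a bundle of brown kraft cards 105 x 75 x 14 mm lying on the chest's lid beside the lock; origin: centre of its underside. To be left alone
- knife: a grey snap-off cutter, 115 x 20 x 16 mm, lying on the chest's lid on the other side of the lock; origin: underside of its middle. To be left alone
- scissors: steel scissors with brass bows, about 185 mm long, 7 mm high, on the table; origin: the pivot, at table height. To be left alone
- envelopes: a banded stack of white envelopes 110 x 160 x 24 mm on the table; origin: centre of its underside. To be left alone
- tape: a roll of clear packing tape standing on its flat side, 94 mm across, 48 mm high, on the table; origin: centre of its underside. To be left alone
- stapler: a black desk stapler 130 x 34 x 66 mm on the table; origin: centre of its underside. To be left alone
- paste: a white paste jar 64 mm across, 85 mm high, on the table; origin: centre of its underside. To be left alone
There are look-alikes about, which are no part of the job. What is shaped like the lock but red or yellow is not meant.

How it is judged:
By the outcome, as a careful person would: the job done as asked, in the order asked, and still so for the second after the job is handed in, while the arm keeps its last pose, push and grip.
It also fails if it takes over 64 s, if anything falls off the work surface, if the arm or the gripper's body presses on something with over 40 N, if the wrist force passes 120 N, or if a joint passes its speed limit or range.

## Robot

A 7-joint arm with a two-finger parallel gripper is mounted at the origin on the work surface. World frame = base frame: x ahead of the robot, y to its left, z up, the work surface at z = 0. Lengths are in mm, angles in rad, forces in N, time in s.
With the tool pointing down it reaches from about 400 to 875 mm from the base axis. Payload 4.4 kg.
Tool frame: the origin (TCP) lies at the very end of the fingers, on their centre line; the grasp point (between the pads) lies 19 mm behind it; z points along the fingers, y is the direction in which the jaws open and shut (so a half turn about z gives the same grasp; the last joint's range is limited). The gripper opens to 85 mm and grips with 20 to 120 N. Pads are 22 mm wide; open, the fingers measure 114 mm over their backs; the gripper's body (76 mm by 85 mm) begins 54 mm behind the grasp point. The pads swing forward as they close: fully open they stand 13 mm farther back than shut.
Start: joints at [-1.395, 0.628, 0.038, 1.517, -0.027, 0.996, -0.02], TCP at [155.618, 631.111, 231.313] pointing down, gripper open.
Joint ranges: [-3.06, 3.06], [-0.37, 2.12], [-1.25, 1.32], [0.18, 2.47], [-1.1, 4.24], [0.23, 1.98], [-2.94, 2.94]. Speed limits (rad/s): [2.57, 2.57, 3.14, 3.14, 3.14, 3.14, 3.14].

## Interface

Orientations are given as [roll, pitch, yaw] about the fixed x, y, z axes, in that order (R = Rz(yaw) Ry(pitch) Rx(roll)).
In Python, from cell import read_state, get_image, calibration, finish_job gives the robot as it stands. The module is installed in compiled form; this text tells all that it offers.
- The arm moves only by the tool apply_moves, never from a script. Its argument "increments" is a list of rows, each an object of numbers: "tx", "ty", "tz": the shift along the world's x, y, z in m; "rx", "ry", "rz": the turn, a rotation vector about the world's x, y, z in units of 5 degrees (1.0 is 5 degrees); "claw": the finger opening in m, from 0 to 0.0854. In form: [{"tx": .., "ty": .., "tz": .., "rx": .., "ry": .., "rz": .., "claw": ..}, ...]. A call has 1 to 12 rows; each row is the pose to reach, as a shift and turn from the pose commanded when the call began; what a row does not reach only later rows make up. A row lasts 1/10 s, in which the tool goes at most 50 mm and 8.59 degrees, less where a joint would pass 70% of its speed; a pose out of reach is approached as far as the arm can. A call with a gripper value outside its range is refused whole. The fingers move at their own pace and stop on an object; the grip force is fixed at half the most. Time passes only in rows, so rows that repeat a pose let the fingers close. It gives the time, the measured TCP pose, the force and the opening at its end, in the units of the state.
- read_state(): the state, without advancing time (a new reading comes with each control period).
- get_image(name): name is "scene" or "top"; returns the picture (400x640x3 uint8, red, green, blue); there is no depth.
- calibration(name): a dict with "camera_matrix" (3x3 intrinsics, pixels), "origin" and "attitude" of the camera in the world. Camera axes: x right, y up, looking along -z (the intrinsics and any distortion apply to the point x, -y, -z); pixel columns grow to the right and rows downward; lengths in mm; the calibration is good to about 2 mm. A picture is of the moment at which its call begins. calibration takes no time and is no camera call.
- finish_job(): hands the job in, once; it reports no verdict.
The state is a dict: "clock": time; "qpos": joint angles; "qd": joint speeds; "tau": joint torques, N m; "eef_pos": TCP position; "tool_rot": TCP orientation; "force": force on the tool from outside, world axes, zero at the start; "torque": the same for the moment, N m; "width": finger opening in mm.
Only numpy, scipy, OpenCV 4.12 (cv2) and the standard library are available. Lean on these libraries where they do the work, as an engineer would, in place of code of your own. Each camera call takes 0.05 s, during which the arm holds its last target. There are 200 camera calls.

## Working session

There is one attempt and no reset: what is moved stays moved. The work goes in short steps, Python scripts to look and compute and a tool call to move; the robot and the scene stay as the last step left them, time stands still between calls to the robot, and variables do not carry over. Pictures are saved under pics/ and viewed, about 8 in all and at most 12, crops included, and the job is handed in when it is done.

Besides the shell and the picture viewer there is one more tool, called after "Call:" as name([rows], argument=value, ...), one row to a line, values as JSON. apply_moves: Moves the arm, as the interface text tells. Its arguments: {"type":"object","properties":{"increments":{"type":"array"}},"required":["increments"]}

```bash
mkdir -p pics
cat > h.py <<'E'
import numpy as np,cv2
from cell import *
def P(cal):
    K=np.array(cal["camera_matrix"],float);o=np.array(cal["origin"],float);a=np.array(cal["attitude"],float)
    return K,o,a
def Rof(a):
    if a.shape==(3,3): return a
    from scipy.spatial.transform import Rotation as R
    return R.from_euler('xyz',a).as_matrix()
def ray(n,u,v,z):
    c=calibration(n);K,o,a=P(c);R=Rof(a)
    d=np.linalg.inv(K)@[u,v,1];d=R@[d[0],-d[1],-d[2]]
    return o+d*(z-o[2])/d[2]
def proj(n,p):
    c=calibration(n);K,o,a=P(c);R=Rof(a)
    q=R.T@(np.array(p)-o);q=K@[q[0],-q[1],-q[2]];return q[:2]/q[2]
def save(n,name,crop=None,s=1):
    im=get_image(n)[:,:,::-1]; cv2.imwrite(f'/tmp/{name}.png',im)
    if crop: x0,y0,x1,y1=crop; im=im[y0:y1,x0:x1]
    cv2.imwrite(f'pics/{name}.png',cv2.resize(im,None,fx=s,fy=s,interpolation=cv2.INTER_CUBIC))
E
python3 - <<'E'
from h import *
for n in("scene","top"): print(calibration(n)); 
a=get_image("scene")[:,:,::-1];b=get_image("top")[:,:,::-1]
cv2.imwrite('/tmp/s0.png',a);cv2.imwrite('/tmp/t0.png',b)
cv2.imwrite('pics/s0.png',a);cv2.imwrite('pics/t0.png',b)
print(read_state())
E
```

```text
{'camera_matrix': array([[436.36709246,   0.        , 323.02768853],
       [  0.        , 436.36709246, 204.57984837],
       [  0.        ,   0.        ,   1.        ]]), 'origin': array([1053.47088294,  262.06627286, 1143.37199237]), 'attitude': array([0.55028063, 0.01604688, 1.94534026])}
{'camera_matrix': array([[384.19894294,   0.        , 323.91449444],
       [  0.        , 384.19894294, 199.6215692 ],
       [  0.        ,   0.        ,   1.        ]]), 'origin': array([ 307.69030771,   -2.72295759, 1388.10949869]), 'attitude': array([ 0.11588562,  0.00997267, -1.57380383])}
{'clock': 0.1, 'qpos': array([-1.39477341,  0.62925312,  0.03842828,  1.5182541 , -0.02703293,
        0.99633055, -0.01997843]), 'qd': array([-1.24303498e-03, -2.82717046e-03,  2.83884262e-03, -2.83949082e-03,
       -5.20440513e-05, -7.90198951e-04, -7.99672501e-04]), 'tau': array([ 2.92297373e-03, -5.64539659e+01,  1.23088818e+00, -1.93977892e+01,
        1.15182847e-02,  5.37152257e-03, -3.13735154e-05]), 'eef_pos': array([155.47378421, 630.55165606, 230.48552727]), 'tool_rot': array([-3.13986433e+00, -1.99508945e-05,  2.89978702e+00]), 'force': array([-0.24181847, -0.33573269, -1.03342352]), 'torque': array([-0.00598812, -0.00553879, -0.0195882 ]), 'width': 85.29384545684847}
```

View pics/t0.png

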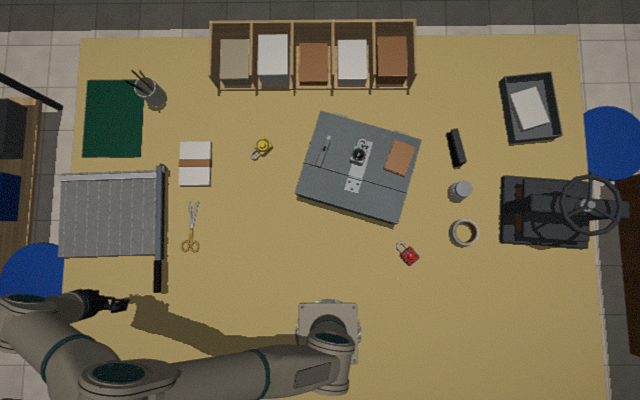

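View pics/s0.png

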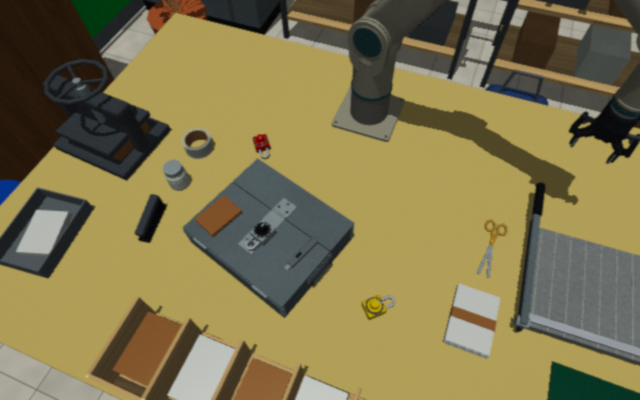

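The possible locks in the top view are the steel one with a black knob on the chest's strap (358,152), a yellow one (262,147) and a red one (408,254). I choose the steel one on the hasp and check it in a close crop.

Run:
```python
from h import *
a=cv2.imread('/tmp/t0.png')[125:205,325:405];b=cv2.imread('/tmp/s0.png')[190:260,225:305]
r=lambda x:cv2.resize(x,None,fx=5,fy=5,interpolation=cv2.INTER_CUBIC)
A=r(a);B=r(b);B=cv2.copyMakeBorder(B,0,A.shape[0]-B.shape[0],0,0,0)
cv2.imwrite('pics/c0.png',np.hstack([A,B]))
# chest corners on z=90 from top
for p in[(320,113),(420,142),(297,195)]:print(ray("top",*p,90))
# red/yellow check
print(ray("top",358,152,130),ray("scene",262,230,130))
```

```text
[763.58120564  22.52917584  90.        ]
[ 657.79213663 -322.66430832   90.        ]
[475.08858092 101.47345137  90.        ]
[ 613.94529534 -105.0219604   130.        ] [ 611.37556357 -102.16974638  130.        ]
```

View pics/c0.png

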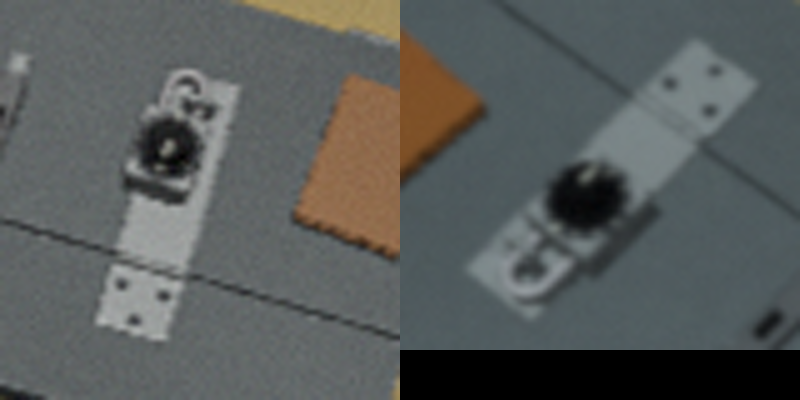

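```bash
cat >> h.py <<'E'
def avg(n,k=6): return np.mean([get_image(n)[:,:,::-1].astype(np.float32) for _ in range(k)],0)
def tri(p,q):
    os,ds=[],[]
    for n,u in(("top",p),("scene",q)):
        o=np.array(calibration(n)["origin"]);d=ray(n,*u,0)-o;os.append(o);ds.append(d/np.linalg.norm(d))
    A=sum(np.eye(3)-np.outer(d,d) for d in ds);b=sum((np.eye(3)-np.outer(d,d))@o for o,d in zip(os,ds))
    return np.linalg.solve(A,b)
def radial(im,n,c,yaw,z,r0,r1,N=24):
    "mean grey along radius at clockwise dial angle k*2pi/N"
    g=im.mean(2).astype(np.float32);out=[]
    for k in range(N):
        a=yaw-2*np.pi*k/N
        pts=np.array([proj(n,[c[0]+r*np.cos(a),c[1]+r*np.sin(a),z]) for r in np.linspace(r0,r1,12)],np.float32)
        out.append(cv2.remap(g,pts[:,:1],pts[:,1:],cv2.INTER_LINEAR).mean())
    return np.round(out).astype(int)
def mosaic(name,c,w=14,s=14,ims=None):
    t=[]
    for n in("top","scene"):
        im=ims[n] if ims else avg(n)
        u=proj(n,c).round().astype(int);cr=im[u[1]-w:u[1]+w,u[0]-w:u[0]+w].astype(np.uint8)
        t.append(cv2.resize(cr,None,fx=s,fy=s,interpolation=cv2.INTER_CUBIC));print(n,"crop origin",u-w)
    cv2.imwrite(f'pics/{name}.png',np.hstack(t))
E
python3 - <<'E'
from h import *
ims={n:avg(n,8) for n in("top","scene")}
np.savez('/tmp/ims0.npz',**ims)
cs={}
for n,u in(("top",(358,154)),("scene",(262,228))):
    g=ims[n].max(2);m=np.zeros(g.shape,np.uint8);m[u[1]-12:u[1]+12,u[0]-12:u[0]+12]=1
    mm=((g<55)&(m>0)).astype(np.uint8)
    cnt=max(cv2.findContours(mm,0,1)[0],key=cv2.contourArea);(x,y),r=cv2.minEnclosingCircle(cnt);M=cv2.moments(cnt)
    cs[n]=(M['m10']/M['m00'],M['m01']/M['m00']);print(n,cs[n],(x,y),r,cv2.boundingRect(cnt))
c=tri(cs["top"],cs["scene"]);print("knob",c)
# chest top edges: grey mask of the lid
yaw=-0.285
for n in cs:
  for cz,r0,r1 in((141,2,10),(126,13,18)):
    cc=ray(n,*cs[n],136)
    print(n,cz,radial(ims[n],n,cc,yaw,cz,r0,r1,24))
# strap edges in top: bright grey mask
hsv=cv2.cvtColor(ims["top"].astype(np.uint8),cv2.COLOR_BGR2HSV)
m=((hsv[...,1]<45)&(hsv[...,2]>135)).astype(np.uint8);m[:140]=0;m[196:]=0;m[:,:335]=0;m[:,378:]=0
m[:165]=0
r=cv2.minAreaRect(cv2.findNonZero(m));b=cv2.boxPoints(r);print([ray("top",*p,93).round(1) for p in b])
mosaic('c1',[*c[:2],136],ims=ims)
E
```

```text
top (358.1864035087719, 153.98245614035088) (358.1052551269531, 154.42105102539062) 5.53268575668335 (353, 149, 11, 11)
scene (261.7366255144033, 229.74897119341563) (261.74139404296875, 228.94827270507812) 7.4000325202941895 (255, 223, 15, 13)
knob [ 608.44504849 -105.68537078  124.00088821]
top 141 [56 57 58 58 56 55 54 52 53 54 58 70 82 86 81 67 55 49 48 52 54 57 57 55]
top 126 [35 32 32 34 31 31 34 35 42 34 38 45 67 70 49 35 42 45 41 41 33 35 37 34]
scene 141 [ 9  9 10 12 12 13 15 19 29 37 35 24 16 13 11 10  9  8  8  8  9  9  9  9]
scene 126 [59 60 47 24 15 12 12 14 28 44 23 13 11 16 23 35 41 58 55 60 81 77 74 75]
[array([495. , -57.4,  93. ]), array([591. , -85.4,  93. ]), array([ 576.5, -134.1,   93. ]), array([ 480.8, -105.7,   93. ])]
top crop origin [344 139]
scene crop origin [247 214]
```

View pics/c1.png

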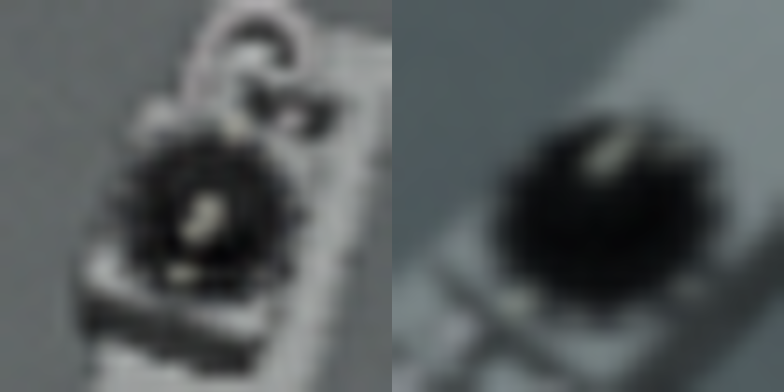

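```bash
cat >> h.py <<'E'
def sil(n,x,y):
    t=np.linspace(0,2*np.pi,48)
    p=[proj(n,[x+r*np.cos(a),y+r*np.sin(a),z]) for r,z in((19,126),(11.5,141)) for a in t]
    return cv2.convexHull(np.array(p,np.float32))
def cen(h):
    M=cv2.moments(h);return np.array([M['m10'],M['m01']])/M['m00']
def dial(ims,x,y,yaw,th=(50,65),show=True):
    res={}
    for n in("top","scene"):
        u=proj(n,[x,y,133]).round().astype(int);f=6;w=14
        cr=cv2.resize(ims[n].max(2)[u[1]-w:u[1]+w,u[0]-w:u[0]+w],None,fx=f,fy=f,interpolation=cv2.INTER_LINEAR)
        for T in th:
            m=(cr<T).astype(np.uint8);m=cv2.morphologyEx(m,cv2.MORPH_OPEN,np.ones((5*f,5*f),np.uint8))
            c=max(cv2.findContours(m,0,1)[0],key=cv2.contourArea);h=cv2.convexHull(c)
            o=(cen(h)+.5)/f-.5+u-w
            X=np.array([x,y])
            for _ in range(4):
                s=sil(n,*X);d=o-cen(s);q=ray(n,*(cen(s)+d),133)-ray(n,*cen(s),133);X=X+q[:2]
            print(n,T,"area obs/pred",cv2.contourArea(h)/f/f,cv2.contourArea(s),"centre",X.round(1))
        res[n]=X
        for z,r0,r1 in((141,3,11),(126,13,18)):print("  z",z,radial(ims[n],n,X,yaw,z,r0,r1,24))
    return res
E
python3 - <<'E'
from h import *
ims=np.load('/tmp/ims0.npz');dial(ims,611,-105,-0.284)
E
```

```text
Traceback (most recent call last):
  File "h.py", line 56, in dial
    c=max(cv2.findContours(m,0,1)[0],key=cv2.contourArea);h=cv2.convexHull(c)
ValueError: max() iterable argument is empty
```

```bash
sed -i 's/m=cv2.morphologyEx(m,cv2.MORPH_OPEN,np.ones((5\*f,5\*f),np.uint8))/m=cv2.morphologyEx(cv2.morphologyEx(m,cv2.MORPH_CLOSE,np.ones((13,13),np.uint8)),cv2.MORPH_OPEN,cv2.getStructuringElement(2,(25,25)))/' h.py
python3 - <<'E'
from h import *
ims=np.load('/tmp/ims0.npz');dial(ims,611,-105,-0.284,(50,65,80))
E
```

```text
top 50 area obs/pred 12.666666666666666 99.06081185070798 centre [ 596.4 -109.8]
top 65 area obs/pred 104.68055555555556 98.75894749164581 centre [ 607.4 -105.6]
top 80 area obs/pred 155.18055555555557 98.88624714151956 centre [ 602.5 -103.9]
  z 141 [78 79 71 62 53 43 35 30 26 26 31 40 51 51 46 44 46 42 39 40 46 54 65 79]
  z 126 [36 35 35 31 27 30 35 53 49 56 77 79 74 71 71 68 54 55 46 40 33 30 35 35]Traceback (most recent call last):
  File "<stdin>", line 2, in <module>
  File "h.py", line 60, in dial
    s=sil(n,*X);d=o-cen(s);q=ray(n,*(cen(s)+d),133)-ray(n,*cen(s),133);X=X+q[:2]
  File "h.py", line 45, in sil
    p=[proj(n,[x+r*np.cos(a),y+r*np.sin(a),z]) for r,z in((19,126),(11.5,141)) for a in t]
       ~~~~^^^^^^^^^^^^^^^^^^^^^^^^^^^^^^^^^^^
  File "h.py", line 15, in proj
    c=calibration(n);K,o,a=P(c);R=Rof(a)
ValueError: time passes only in moves, steps and waits
```

```bash
sed -i 's/^from cell import \*/from cell import *\nimport cell,functools\ncalibration=functools.lru_cache(None)(cell.calibration)/' h.py
python3 - <<'E'
from h import *
ims=np.load('/tmp/ims0.npz');dial(ims,611,-105,-0.284,(55,60,65))
E
```

```text
top 55 area obs/pred 69.41666666666667 98.84652327629738 centre [ 604.1 -105.8]
top 60 area obs/pred 88.02777777777777 98.79032187559642 centre [ 606.2 -105.4]
top 65 area obs/pred 104.68055555555556 98.75894749164581 centre [ 607.4 -105.6]
  z 141 [39 39 39 41 43 43 43 44 47 52 58 71 88 93 78 57 46 41 42 42 42 42 39 38]
  z 126 [40 35 33 36 33 32 35 32 38 32 30 37 72 74 38 30 41 39 42 39 36 37 40 35]
scene 55 area obs/pred 147.06944444444443 143.56133137538563 centre [ 608.6 -104.9]
scene 60 area obs/pred 162.66666666666666 143.630331584136 centre [ 608.8 -104.2]
scene 65 area obs/pred 209.51388888888889 144.07677204255015 centre [610.1 -99.9]
  z 141 [10 11 12 13 16 20 30 47 62 64 51 32 23 18 13 11 10  9  8  8  8  9  9  9]
  z 126 [35 26 18 12 10 12 14 26 61 55 28 26 21 33 39 47 55 50 63 52 56 63 47 45]
```

Run:
```python
from h import *
ims=np.load('/tmp/ims0.npz');
for X in((608.6,-105),(608,-107),(610,-106)):
  print(X,radial(ims["scene"],"scene",X,-.284,141,3,11,24),radial(ims["scene"],"scene",X,-.284,126,13,18,24))
  print(radial(ims["top"],"top",X,-.284,141,3,11,24),radial(ims["top"],"top",X,-.284,126,13,18,24))
s=read_state();print(s["clock"],s["eef_pos"],s["tool_rot"])
for h in np.arange(0,1): print()
```

```text
(608.6, -105) [13 13 14 15 19 22 25 32 43 60 76 85 73 50 33 22 16 14 13 12 11 11 12 12] [31 26 22 20 21 19 20 20 38 78 82 42 32 19 19 19 21 21 25 24 28 24 29 28]
[36 36 36 37 41 45 48 51 57 67 74 90 98 89 62 45 37 35 36 36 37 37 36 35] [43 40 35 36 34 31 30 26 28 26 27 41 76 57 32 33 46 42 49 42 42 43 45 38]
(608, -107) [13 13 15 18 23 27 27 30 37 45 59 78 87 75 53 35 26 20 17 15 13 13 13 13] [32 27 27 28 32 27 31 26 29 58 89 62 37 23 15 14 14 15 17 17 18 19 24 25]
[ 36  35  34  35  36  37  36  36  37  42  53  64  86 101  97  73  59  52
  48  44  42  38  36  37] [45 38 40 43 41 38 40 38 40 35 27 34 62 79 34 25 36 32 37 33 36 37 40 38]
(610, -106) [12 12 13 15 17 21 23 24 31 43 64 79 73 52 32 21 16 14 12 11 10 11 11 11] [47 39 33 29 28 25 22 21 26 66 86 43 25 15 13 14 17 19 23 25 30 30 39 37]
[ 37  36  33  32  34  37  40  44  49  61  77  92 108 102  72  51  40  37
  35  36  37  36  35  35] [57 49 43 43 40 35 32 30 24 23 23 34 70 51 25 30 38 40 46 40 45 47 52 46]
0.9 [155.61597404 631.09774288 231.33959483] [ 3.14158964e+00 -1.96207214e-05  2.89977503e+00]
```

The line stands at about 180° (sixth tick), so it has to turn two clicks counter-clockwise. Next I move over the lock.

Call:
apply_moves([
  {"tx":0.04,"ty":-0.06,"claw":0.05},
  {"tx":0.453,"ty":-0.736,"claw":0.05},
  {"tx":0.453,"ty":-0.736,"claw":0.05},
  {"tx":0.453,"ty":-0.736,"claw":0.05},
  {"tx":0.453,"ty":-0.736,"claw":0.05},
  {"tx":0.453,"ty":-0.736,"claw":0.05},
  {"tx":0.453,"ty":-0.736,"claw":0.05},
  {"tx":0.453,"ty":-0.736,"claw":0.05},
  {"tx":0.453,"ty":-0.736,"claw":0.05},
  {"tx":0.453,"ty":-0.736,"claw":0.05},
  {"tx":0.453,"ty":-0.736,"claw":0.05},
  {"tx":0.453,"ty":-0.736,"claw":0.05},
])

```text
$.increments[0]: bad value
```

```bash
python3 -c "
from cell import *
s=read_state()
for k in('clock','qpos','eef_pos','tool_rot','force','width'):print(k,s[k].round(3) if hasattr(s[k],'round') else s[k])"
```

```text
clock 0.9
qpos [-1.395  0.628  0.039  1.517 -0.027  0.996 -0.02 ]
eef_pos [155.616 631.098 231.34 ]
tool_rot [ 3.142 -0.     2.9  ]
force [1.133 0.513 0.242]
width 85.493959193941
```

Call:
apply_moves([
  {"tx":0.04,"ty":-0.06,"tz":0,"rx":0,"ry":0,"rz":0,"claw":0.05},
  {"tx":0.453,"ty":-0.736,"tz":0,"rx":0,"ry":0,"rz":0,"claw":0.05},
  {"tx":0.453,"ty":-0.736,"tz":0,"rx":0,"ry":0,"rz":0,"claw":0.05},
  {"tx":0.453,"ty":-0.736,"tz":0,"rx":0,"ry":0,"rz":0,"claw":0.05},
  {"tx":0.453,"ty":-0.736,"tz":0,"rx":0,"ry":0,"rz":0,"claw":0.05},
  {"tx":0.453,"ty":-0.736,"tz":0,"rx":0,"ry":0,"rz":0,"claw":0.05},
  {"tx":0.453,"ty":-0.736,"tz":0,"rx":0,"ry":0,"rz":0,"claw":0.05},
  {"tx":0.453,"ty":-0.736,"tz":0,"rx":0,"ry":0,"rz":0,"claw":0.05},
  {"tx":0.453,"ty":-0.736,"tz":0,"rx":0,"ry":0,"rz":0,"claw":0.05},
  {"tx":0.453,"ty":-0.736,"tz":0,"rx":0,"ry":0,"rz":0,"claw":0.05},
])

```text
clock: 1.9
eef_pos: [419.3, 204.1, 231.7]
tool_rot: [3.141, 0.001, 2.9]
force: [0.8, 1.0, 0.0]
width: 49.9
```

```bash
cat > st.py <<'E'
from cell import *
s=read_state()
for k in('clock','qpos','eef_pos','tool_rot','force','torque','width'):print(k,s[k].round(3) if hasattr(s[k],'round') else s[k])
E
python3 st.py
```

```text
clock 1.9
qpos [-0.57   0.369  0.077  2.012 -0.04   0.761  0.86 ]
eef_pos [419.342 204.087 231.702]
tool_rot [3.141e+00 1.000e-03 2.900e+00]
force [0.812 0.982 0.042]
torque [ 0.047 -0.065  0.003]
width 49.89869293373121
```

Call:
apply_moves([
  {"tx":0.19,"ty":-0.31,"tz":0,"rx":0,"ry":0,"rz":-1,"claw":0.05},
  {"tx":0.19,"ty":-0.31,"tz":0,"rx":0,"ry":0,"rz":-2,"claw":0.05},
  {"tx":0.19,"ty":-0.31,"tz":0,"rx":0,"ry":0,"rz":-3,"claw":0.05},
  {"tx":0.19,"ty":-0.31,"tz":0,"rx":0,"ry":0,"rz":-4,"claw":0.05},
  {"tx":0.19,"ty":-0.31,"tz":0,"rx":0,"ry":0,"rz":-5,"claw":0.05},
  {"tx":0.19,"ty":-0.31,"tz":0,"rx":0,"ry":0,"rz":-6,"claw":0.05},
  {"tx":0.19,"ty":-0.31,"tz":0,"rx":0,"ry":0,"rz":-6,"claw":0.05},
  {"tx":0.19,"ty":-0.31,"tz":0,"rx":0,"ry":0,"rz":-6,"claw":0.05},
  {"tx":0.19,"ty":-0.31,"tz":-0.03,"rx":0,"ry":0,"rz":-6,"claw":0.05},
  {"tx":0.19,"ty":-0.31,"tz":-0.06,"rx":0,"ry":0,"rz":-6,"claw":0.05},
  {"tx":0.19,"ty":-0.31,"tz":-0.06,"rx":0,"ry":0,"rz":-6,"claw":0.05},
])

```text
clock: 3.0
eef_pos: [605.3, -103.0, 167.6]
tool_rot: [-3.137, -0.007, 2.377]
force: [-0.7, 0.5, -0.1]
width: 50.4
```

```bash
python3 st.py;  python3 - <<'E'
from h import *
save("scene","s2",(210,150,330,250),6)
E
```

```text
clock 3.0
qpos [-0.012  0.663  0.221  1.683 -0.185  0.825  1.097]
eef_pos [ 605.262 -103.045  167.574]
tool_rot [-3.137 -0.007  2.377]
force [-0.727  0.517 -0.149]
torque [-0.012  0.043 -0.002]
width 50.36482804184771
```

View pics/s2.png

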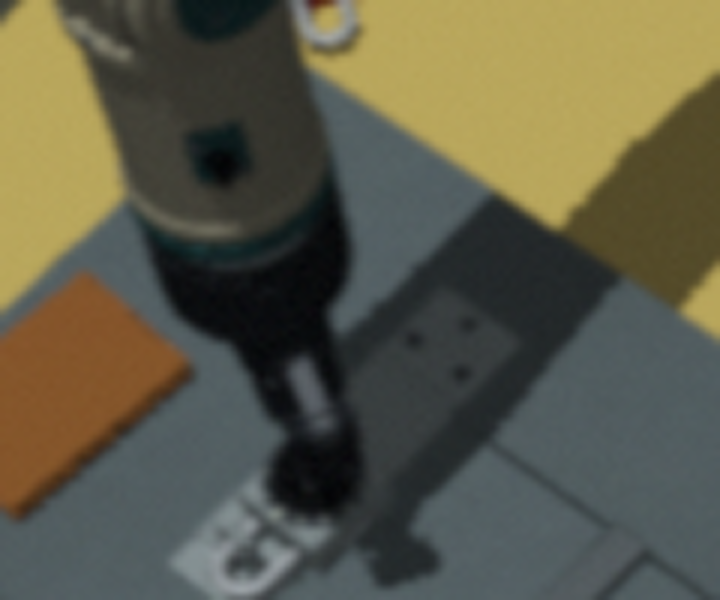

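The crop shows the fingers just above the knob at about (315,480), in line with it. Next I lower and close on the knob.

Call:
apply_moves([
  {"tx":0,"ty":0,"tz":-0.015,"rx":0,"ry":0,"rz":0,"claw":0.05},
  {"tx":0,"ty":0,"tz":-0.03,"rx":0,"ry":0,"rz":0,"claw":0.05},
  {"tx":0,"ty":0,"tz":-0.043,"rx":0,"ry":0,"rz":0,"claw":0.05},
  {"tx":0,"ty":0,"tz":-0.043,"rx":0,"ry":0,"rz":0,"claw":0.05},
  {"tx":0,"ty":0,"tz":-0.043,"rx":0,"ry":0,"rz":0,"claw":0.04},
  {"tx":0,"ty":0,"tz":-0.043,"rx":0,"ry":0,"rz":0,"claw":0.03},
  {"tx":0,"ty":0,"tz":-0.043,"rx":0,"ry":0,"rz":0,"claw":0.025},
  {"tx":0,"ty":0,"tz":-0.043,"rx":0,"ry":0,"rz":0,"claw":0.02},
  {"tx":0,"ty":0,"tz":-0.043,"rx":0,"ry":0,"rz":0,"claw":0.015},
  {"tx":0,"ty":0,"tz":-0.043,"rx":0,"ry":0,"rz":0,"claw":0.01},
  {"tx":0,"ty":0,"tz":-0.043,"rx":0,"ry":0,"rz":0,"claw":0.01},
])

```text
clock: 4.15
eef_pos: [608.4, -105.2, 129.4]
tool_rot: [-3.141, 0.001, 2.376]
force: [-1.4, -1.5, 6.1]
width: 20.3
```

```bash
python3 st.py
```

```text
clock 4.15
qpos [-1.000e-03  7.120e-01  2.070e-01  1.711e+00 -2.000e-01  7.380e-01
  1.110e+00]
eef_pos [ 608.414 -105.176  129.399]
tool_rot [-3.141e+00  1.000e-03  2.376e+00]
force [-1.444 -1.502  6.052]
torque [-0.318  0.521 -0.014]
width 20.340709455841527
```

Call:
apply_moves([
  {"tx":0,"ty":0,"tz":-0.002,"rx":0,"ry":0,"rz":0,"claw":0.01},
  {"tx":0,"ty":0,"tz":-0.002,"rx":0,"ry":0,"rz":1,"claw":0.01},
  {"tx":0,"ty":0,"tz":-0.002,"rx":0,"ry":0,"rz":2,"claw":0.01},
  {"tx":0,"ty":0,"tz":-0.002,"rx":0,"ry":0,"rz":3,"claw":0.01},
  {"tx":0,"ty":0,"tz":-0.002,"rx":0,"ry":0,"rz":4,"claw":0.01},
  {"tx":0,"ty":0,"tz":-0.002,"rx":0,"ry":0,"rz":5,"claw":0.01},
  {"tx":0,"ty":0,"tz":-0.002,"rx":0,"ry":0,"rz":6,"claw":0.01},
  {"tx":0,"ty":0,"tz":-0.002,"rx":0,"ry":0,"rz":6,"claw":0.01},
])

```text
clock: 4.95
eef_pos: [610.0, -105.0, 129.1]
tool_rot: [3.141, 0.004, 2.901]
force: [-2.2, -0.8, 14.1]
width: 20.3
```

```bash
python3 st.py
```

```text
clock 4.95
qpos [ 0.09   0.703  0.057  1.708 -0.055  0.728  1.505]
eef_pos [ 609.972 -105.041  129.147]
tool_rot [3.141 0.004 2.901]
force [-2.22  -0.752 14.089]
torque [-0.015  0.576  0.077]
width 20.28229359922583
```

Call:
apply_moves([
  {"tx":0,"ty":0,"tz":0,"rx":0,"ry":0,"rz":1,"claw":0.01},
  {"tx":0,"ty":0,"tz":0,"rx":0,"ry":0,"rz":2,"claw":0.01},
  {"tx":0,"ty":0,"tz":0,"rx":0,"ry":0,"rz":3,"claw":0.01},
  {"tx":0,"ty":0,"tz":0,"rx":0,"ry":0,"rz":4,"claw":0.01},
  {"tx":0,"ty":0,"tz":0,"rx":0,"ry":0,"rz":5,"claw":0.01},
  {"tx":0,"ty":0,"tz":0,"rx":0,"ry":0,"rz":6,"claw":0.01},
  {"tx":0,"ty":0,"tz":0,"rx":0,"ry":0,"rz":6,"claw":0.01},
  {"tx":0,"ty":0,"tz":0.002,"rx":0,"ry":0,"rz":6,"claw":0.01},
  {"tx":0,"ty":0,"tz":0.002,"rx":0,"ry":0,"rz":6,"claw":0.03},
  {"tx":0,"ty":0,"tz":0.002,"rx":0,"ry":0,"rz":6,"claw":0.05},
  {"tx":0,"ty":0,"tz":0.002,"rx":0,"ry":0,"rz":6,"claw":0.05},
])

```text
clock: 6.05
eef_pos: [608.2, -104.1, 127.9]
tool_rot: [3.141, -0.001, -2.86]
force: [-0.2, -0.8, -0.3]
width: 49.9
```

Call:
apply_moves([
  {"tx":0,"ty":0,"tz":0.04,"rx":0,"ry":0,"rz":0,"claw":0.07},
  {"tx":0,"ty":0,"tz":0.08,"rx":0,"ry":0,"rz":0,"claw":0.07},
  {"tx":-0.05,"ty":0.02,"tz":0.08,"rx":0,"ry":0,"rz":-1,"claw":0.07},
  {"tx":-0.09,"ty":0.05,"tz":0.08,"rx":0,"ry":0,"rz":-2,"claw":0.07},
  {"tx":-0.12,"ty":0.08,"tz":0.08,"rx":0,"ry":0,"rz":-3,"claw":0.07},
  {"tx":-0.15,"ty":0.1,"tz":0.08,"rx":0,"ry":0,"rz":-4,"claw":0.07},
  {"tx":-0.18,"ty":0.14,"tz":0.08,"rx":0,"ry":0,"rz":-5,"claw":0.07},
  {"tx":-0.18,"ty":0.18,"tz":0.08,"rx":0,"ry":0,"rz":-6.5,"claw":0.07},
  {"tx":-0.18,"ty":0.22,"tz":0.08,"rx":0,"ry":0,"rz":-6.5,"claw":0.07},
  {"tx":-0.18,"ty":0.22,"tz":0.08,"rx":0,"ry":0,"rz":-6.5,"claw":0.07},
])

```text
clock: 7.05
eef_pos: [428.3, 122.1, 208.5]
tool_rot: [3.138, 0.0, 2.866]
force: [0.8, -0.8, 0.1]
width: 70.0
```

```bash
python3 st.py;python3 - <<'E'
from h import *
ims={n:avg(n,6) for n in("top","scene")}
np.savez('/tmp/ims1.npz',**ims)
dial(ims,609,-105,-0.284,(60,65,55))
mosaic('c3',[609,-105,136],ims=ims)
E
```

```text
clock 7.05
qpos [-0.359  0.375  0.028  2.092 -0.021  0.673  0.978]
eef_pos [428.256 122.08  208.484]
tool_rot [3.138 0.    2.866]
force [ 0.83  -0.802  0.121]
torque [-0.03   0.003  0.012]
width 69.9781315383804
top 60 area obs/pred 97.47222222222223 98.73850650922395 centre [ 608.2 -106.4]
top 65 area obs/pred 103.7361111111111 98.74030719860457 centre [ 608.1 -106.3]
top 55 area obs/pred 72.94444444444444 98.75949651817791 centre [ 607.2 -103.1]
  z 141 [ 39  45  55  69  89  99 100  75  53  37  29  26  25  24  25  30  31  30
  32  34  35  37  37  37]
  z 126 [35 32 33 35 45 51 67 83 44 31 30 36 47 62 71 58 70 63 52 53 39 42 37 34]
scene 60 area obs/pred 188.45833333333334 143.9820770343067 centre [ 610.  -101.3]
scene 65 area obs/pred 214.68055555555554 144.17943715001456 centre [610.8 -99.9]
scene 55 area obs/pred 149.84722222222223 143.60454352770466 centre [ 609.  -105.1]
  z 141 [14 15 16 17 22 30 45 67 75 60 43 31 24 19 16 14 14 13 13 12 12 13 14 14]
  z 126 [30 22 21 20 20 18 19 36 75 44 22 19 21 21 24 24 25 23 26 23 26 26 27 26]
top crop origin [344 139]
scene crop origin [247 214]
```

View pics/c3.png

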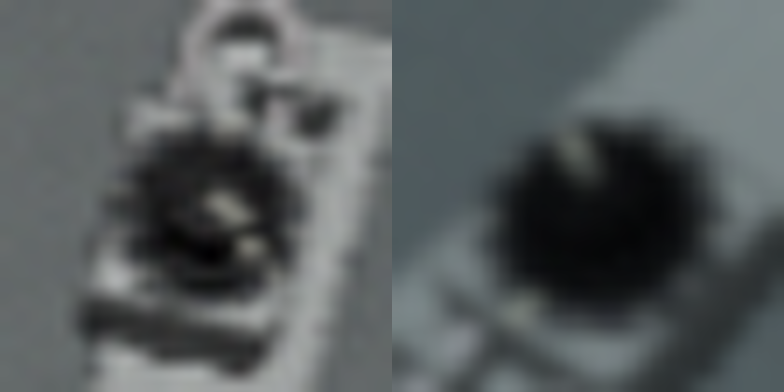

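Scene and top views both show the line at about 120° (fourth tick). Now I grip the body.

Call:
apply_moves([
  {"tx":0.04,"ty":-0.05,"tz":0,"rx":0,"ry":0,"rz":0,"claw":0.075},
  {"tx":0.08,"ty":-0.1,"tz":0,"rx":0,"ry":0,"rz":0,"claw":0.075},
  {"tx":0.12,"ty":-0.15,"tz":0,"rx":0,"ry":0,"rz":0,"claw":0.075},
  {"tx":0.15,"ty":-0.185,"tz":0,"rx":0,"ry":0,"rz":0,"claw":0.075},
  {"tx":0.17,"ty":-0.21,"tz":0,"rx":0,"ry":0,"rz":0,"claw":0.075},
  {"tx":0.179,"ty":-0.2192,"tz":0,"rx":0,"ry":0,"rz":0,"claw":0.075},
  {"tx":0.179,"ty":-0.2192,"tz":0,"rx":0,"ry":0,"rz":0,"claw":0.075},
  {"tx":0.179,"ty":-0.2192,"tz":-0.03,"rx":0,"ry":0,"rz":0,"claw":0.075},
  {"tx":0.179,"ty":-0.2192,"tz":-0.06,"rx":0,"ry":0,"rz":0,"claw":0.075},
  {"tx":0.179,"ty":-0.2192,"tz":-0.075,"rx":0,"ry":0,"rz":0,"claw":0.075},
  {"tx":0.179,"ty":-0.2192,"tz":-0.075,"rx":0,"ry":0,"rz":0,"claw":0.075},
])

```text
clock: 8.75
eef_pos: [604.9, -102.3, 130.8]
tool_rot: [-3.141, -0.006, 2.857]
force: [-0.3, -0.3, -0.5]
width: 74.9
```

```bash
python3 st.py
```

```text
clock 8.75
qpos [ 0.099  0.698  0.037  1.711 -0.037  0.739  1.441]
eef_pos [ 604.927 -102.305  130.813]
tool_rot [-3.141 -0.006  2.857]
force [-0.342 -0.272 -0.478]
torque [-0.002  0.044  0.036]
width 74.92851294007525
```

Call:
apply_moves([
  {"tx":0,"ty":0,"tz":0,"rx":0,"ry":0,"rz":0,"claw":0.075},
  {"tx":0,"ty":0,"tz":0,"rx":0,"ry":0,"rz":0,"claw":0.075},
  {"tx":0,"ty":0,"tz":0,"rx":0,"ry":0,"rz":0,"claw":0.075},
])

```text
clock: 9.05
eef_pos: [608.2, -103.4, 134.6]
tool_rot: [3.141, 0.002, 2.856]
force: [0.1, -0.1, 0.5]
width: 75.2
```

Call:
apply_moves([
  {"tx":0.0003,"ty":-0.0018,"tz":-0.015,"rx":0,"ry":0,"rz":0,"claw":0.075},
  {"tx":0.0003,"ty":-0.0018,"tz":-0.03,"rx":0,"ry":0,"rz":0,"claw":0.075},
  {"tx":0.0003,"ty":-0.0018,"tz":-0.0385,"rx":0,"ry":0,"rz":0,"claw":0.075},
  {"tx":0.0003,"ty":-0.0018,"tz":-0.0385,"rx":0,"ry":0,"rz":0,"claw":0.075},
  {"tx":0.0003,"ty":-0.0018,"tz":-0.0385,"rx":0,"ry":0,"rz":0,"claw":0.065},
  {"tx":0.0003,"ty":-0.0018,"tz":-0.0385,"rx":0,"ry":0,"rz":0,"claw":0.055},
  {"tx":0.0003,"ty":-0.0018,"tz":-0.0385,"rx":0,"ry":0,"rz":0,"claw":0.05},
  {"tx":0.0003,"ty":-0.0018,"tz":-0.0385,"rx":0,"ry":0,"rz":0,"claw":0.045},
  {"tx":0.0003,"ty":-0.0018,"tz":-0.0385,"rx":0,"ry":0,"rz":0,"claw":0.04},
  {"tx":0.0003,"ty":-0.0018,"tz":-0.0385,"rx":0,"ry":0,"rz":0,"claw":0.035},
  {"tx":0.0003,"ty":-0.0018,"tz":-0.0385,"rx":0,"ry":0,"rz":0,"claw":0.03},
])

```text
clock: 10.15
eef_pos: [608.1, -105.4, 95.7]
tool_rot: [3.142, 0.001, 2.856]
force: [-1.3, 0.8, 6.3]
width: 47.0
```

```bash
python3 st.py
```

```text
clock 10.15
qpos [ 0.105  0.748  0.034  1.729 -0.038  0.664  1.445]
eef_pos [ 608.105 -105.396   95.721]
tool_rot [3.142e+00 1.000e-03 2.856e+00]
force [-1.273  0.826  6.29 ]
torque [-0.135  0.338  0.042]
width 47.027209967860735
```

Call:
apply_moves([
  {"tx":-0.0029,"ty":0.0008,"tz":0.0005,"rx":0,"ry":0,"rz":0,"claw":0.03},
  {"tx":-0.0058,"ty":0.0017,"tz":0.0005,"rx":0,"ry":0,"rz":0,"claw":0.03},
  {"tx":-0.0086,"ty":0.0025,"tz":0.0005,"rx":0,"ry":0,"rz":0,"claw":0.03},
  {"tx":-0.0115,"ty":0.0034,"tz":0.0005,"rx":0,"ry":0,"rz":0,"claw":0.03},
  {"tx":-0.0144,"ty":0.0042,"tz":0.0005,"rx":0,"ry":0,"rz":0,"claw":0.03},
  {"tx":-0.0173,"ty":0.005,"tz":0.0005,"rx":0,"ry":0,"rz":0,"claw":0.03},
  {"tx":-0.0192,"ty":0.0056,"tz":0.0005,"rx":0,"ry":0,"rz":0,"claw":0.03},
  {"tx":-0.0211,"ty":0.0062,"tz":0.0005,"rx":0,"ry":0,"rz":0,"claw":0.03},
  {"tx":-0.0211,"ty":0.0062,"tz":0.0005,"rx":0,"ry":0,"rz":0,"claw":0.03},
])

```text
clock: 11.05
eef_pos: [587.8, -99.9, 95.8]
tool_rot: [-3.141, 0.003, 2.855]
force: [4.7, -1.2, 1.0]
width: 47.3
```

```bash
python3 st.py
```

```text
clock 11.05
qpos [ 0.099  0.724  0.035  1.792 -0.038  0.623  1.44 ]
eef_pos [587.826 -99.872  95.783]
tool_rot [-3.141e+00  3.000e-03  2.855e+00]
force [ 4.702 -1.185  0.971]
torque [-0.573 -0.895 -0.027]
width 47.347053428773684
```

Call:
apply_moves([
  {"tx":-0.0019,"ty":0.0006,"tz":0,"rx":0,"ry":0,"rz":0,"claw":0.03},
  {"tx":-0.0038,"ty":0.0011,"tz":0,"rx":0,"ry":0,"rz":0,"claw":0.03},
  {"tx":-0.0058,"ty":0.0017,"tz":0,"rx":0,"ry":0,"rz":0,"claw":0.03},
  {"tx":-0.0058,"ty":0.0017,"tz":0,"rx":0,"ry":0,"rz":0,"claw":0.03},
])

```text
clock: 11.45
eef_pos: [582.0, -98.4, 95.8]
tool_rot: [-3.141, 0.004, 2.855]
force: [5.1, -3.5, 1.5]
width: 47.4
```

Call:
apply_moves([
  {"tx":-0.001,"ty":0.0003,"tz":0,"rx":0,"ry":0,"rz":0,"claw":0.03},
  {"tx":-0.0019,"ty":0.0006,"tz":0,"rx":0,"ry":0,"rz":0,"claw":0.03},
  {"tx":-0.0019,"ty":0.0006,"tz":0,"rx":0,"ry":0,"rz":0,"claw":0.03},
])

```text
clock: 11.75
eef_pos: [580.4, -97.9, 95.8]
tool_rot: [-3.141, 0.004, 2.855]
force: [5.3, -2.4, 1.3]
width: 47.3
```

Call:
apply_moves([
  {"tx":-0.001,"ty":0.0003,"tz":0,"rx":0,"ry":0,"rz":0,"claw":0.03},
  {"tx":-0.0019,"ty":0.0006,"tz":0,"rx":0,"ry":0,"rz":0,"claw":0.03},
  {"tx":-0.0019,"ty":0.0006,"tz":0,"rx":0,"ry":0,"rz":0,"claw":0.03},
])

```text
clock: 12.05
eef_pos: [579.5, -97.7, 95.8]
tool_rot: [-3.141, 0.006, 2.855]
force: [7.7, -3.5, -1.1]
width: 47.2
```

Call:
apply_moves([
  {"tx":-0.001,"ty":0.0003,"tz":0,"rx":0,"ry":0,"rz":0,"claw":0.03},
  {"tx":-0.0019,"ty":0.0006,"tz":0,"rx":0,"ry":0,"rz":0,"claw":0.03},
  {"tx":-0.0019,"ty":0.0006,"tz":0,"rx":0,"ry":0,"rz":0,"claw":0.03},
])

```text
clock: 12.35
eef_pos: [579.1, -97.7, 95.9]
tool_rot: [-3.141, 0.009, 2.855]
force: [9.9, -5.0, -4.3]
width: 46.8
```

Call:
apply_moves([
  {"tx":-0.0019,"ty":0.0006,"tz":0,"rx":0,"ry":0,"rz":0,"claw":0.03},
  {"tx":-0.0019,"ty":0.0006,"tz":0,"rx":0,"ry":0,"rz":0,"claw":0.03},
  {"tx":-0.0019,"ty":0.0006,"tz":0,"rx":0,"ry":0,"rz":0,"claw":0.03},
])

```text
clock: 12.65
eef_pos: [578.3, -97.9, 96.0]
tool_rot: [-3.141, 0.012, 2.854]
force: [11.6, -7.5, -6.3]
width: 47.2
```

```bash
python3 st.py;  python3 - <<'E'
from h import *
save("scene","s4",(230,190,310,260),9)
E
```

```text
clock 12.65
qpos [ 0.096  0.711  0.036  1.827 -0.038  0.593  1.437]
eef_pos [578.27  -97.918  95.995]
tool_rot [-3.141  0.012  2.854]
force [11.594 -7.547 -6.31 ]
torque [-1.302 -2.425 -0.154]
width 47.15342116367516
```

View pics/s4.png

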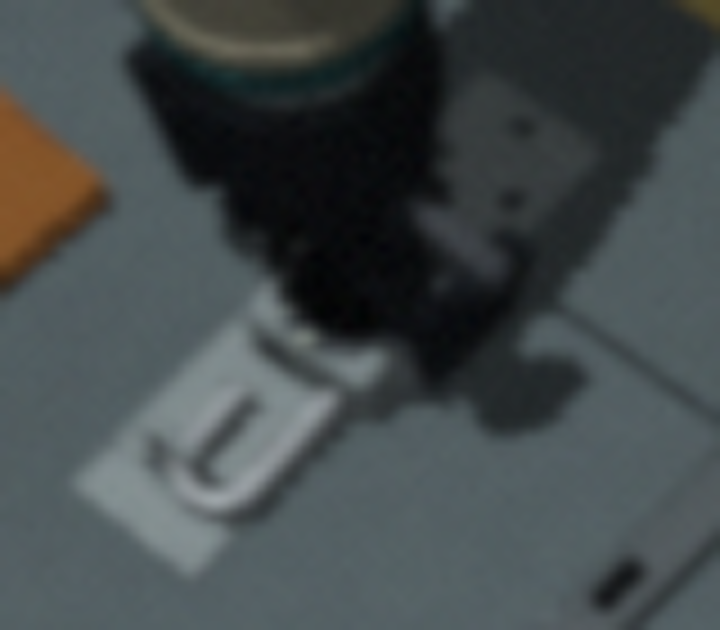

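The shackle is drawn out: the long leg spans about (330,400)–(230,500), and the toe end is near the staple at (160,455). Now I slide forward along the hasp.

Call:
apply_moves([
  {"tx":0.004,"ty":-0.0025,"tz":0,"rx":0,"ry":0,"rz":0,"claw":0.03},
  {"tx":0.008,"ty":-0.0037,"tz":0,"rx":0,"ry":0,"rz":0,"claw":0.03},
  {"tx":0.012,"ty":-0.0049,"tz":0,"rx":0,"ry":0,"rz":0,"claw":0.03},
  {"tx":0.016,"ty":-0.006,"tz":0,"rx":0,"ry":0,"rz":0,"claw":0.03},
  {"tx":0.02,"ty":-0.0072,"tz":0,"rx":0,"ry":0,"rz":0,"claw":0.03},
  {"tx":0.024,"ty":-0.0083,"tz":0,"rx":0,"ry":0,"rz":0,"claw":0.03},
  {"tx":0.028,"ty":-0.0095,"tz":0,"rx":0,"ry":0,"rz":0,"claw":0.03},
  {"tx":0.03,"ty":-0.0101,"tz":0,"rx":0,"ry":0,"rz":0,"claw":0.03},
  {"tx":0.03,"ty":-0.0101,"tz":0,"rx":0,"ry":0,"rz":0,"claw":0.03},
  {"tx":0.03,"ty":-0.0101,"tz":0,"rx":0,"ry":0,"rz":0,"claw":0.03},
])

```text
clock: 13.7
eef_pos: [594.6, -102.4, 95.6]
tool_rot: [-3.141, -0.018, 2.856]
force: [-15.3, 3.3, 22.4]
width: 47.1
```

```bash
python3 st.py
```

```text
clock 13.7
qpos [ 0.105  0.74   0.033  1.75  -0.039  0.669  1.446]
eef_pos [ 594.577 -102.446   95.639]
tool_rot [-3.141 -0.018  2.856]
force [-15.266   3.312  22.434]
torque [ 0.848  3.068 -0.131]
width 47.073613434868115
```

Call:
apply_moves([
  {"tx":-0.006,"ty":0.0018,"tz":0.0005,"rx":0,"ry":0,"rz":0,"claw":0.03},
  {"tx":-0.012,"ty":0.0035,"tz":0.001,"rx":0,"ry":0,"rz":0,"claw":0.03},
  {"tx":-0.012,"ty":0.0035,"tz":0.0015,"rx":0,"ry":0,"rz":0,"claw":0.03},
  {"tx":-0.012,"ty":0.0035,"tz":0.0015,"rx":0,"ry":0,"rz":0,"claw":0.03},
])

```text
clock: 14.1
eef_pos: [589.3, -101.0, 95.9]
tool_rot: [-3.141, -0.004, 2.856]
force: [-1.9, 0.9, -0.9]
width: 47.0
```

```bash
python3 st.py;  python3 - <<'E'
from h import *
save("scene","s5",(235,200,305,260),10)
E
```

```text
clock 14.1
qpos [ 0.102  0.729  0.033  1.779 -0.038  0.639  1.443]
eef_pos [ 589.266 -100.981   95.912]
tool_rot [-3.141 -0.004  2.856]
force [-1.875  0.913 -0.854]
torque [ 0.117  0.416 -0.033]
width 46.96901398882385
```

View pics/s5.png

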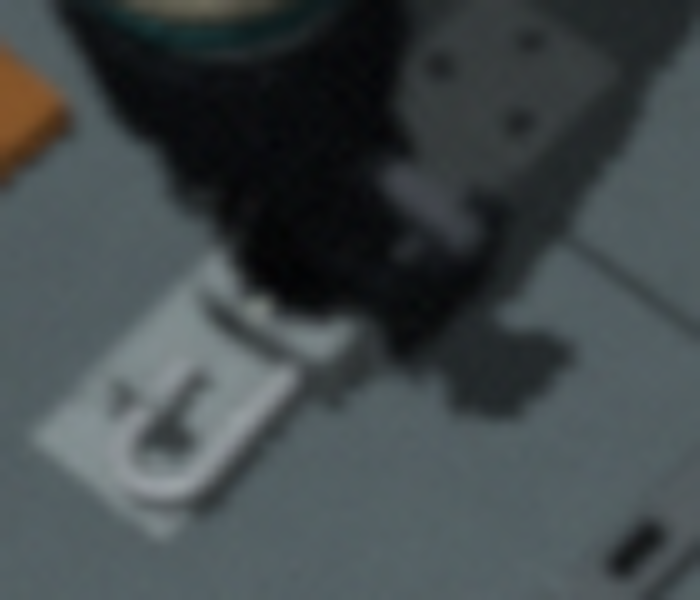

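Call:
apply_moves([
  {"tx":0,"ty":0,"tz":0.001,"rx":0,"ry":0,"rz":0,"claw":0.03},
  {"tx":0.003,"ty":-0.0009,"tz":0.001,"rx":0,"ry":0,"rz":0,"claw":0.03},
  {"tx":0.006,"ty":-0.0018,"tz":0.001,"rx":0,"ry":0,"rz":0,"claw":0.03},
  {"tx":0.006,"ty":-0.0018,"tz":0.001,"rx":0,"ry":0,"rz":0,"claw":0.03},
])

```text
clock: 14.55
eef_pos: [598.0, -103.7, 97.7]
tool_rot: [-3.142, 0.001, 2.856]
force: [1.1, -0.8, -4.0]
width: 47.0
```

```bash
python3 st.py
```

```text
clock 14.55
qpos [ 0.104  0.734  0.034  1.757 -0.038  0.65   1.445]
eef_pos [ 598.017 -103.661   97.697]
tool_rot [-3.142e+00  1.000e-03  2.856e+00]
force [ 1.072 -0.771 -4.047]
torque [-0.026 -0.002  0.018]
width 47.04365949349684
```

Call:
apply_moves([
  {"tx":0.004,"ty":-0.0012,"tz":0,"rx":0,"ry":0,"rz":0,"claw":0.03},
  {"tx":0.008,"ty":-0.0023,"tz":0,"rx":0,"ry":0,"rz":0,"claw":0.03},
  {"tx":0.012,"ty":-0.0035,"tz":0,"rx":0,"ry":0,"rz":0,"claw":0.03},
  {"tx":0.0155,"ty":-0.0044,"tz":0,"rx":0,"ry":0,"rz":0,"claw":0.03},
  {"tx":0.0177,"ty":-0.005,"tz":0,"rx":0,"ry":0,"rz":0,"claw":0.03},
  {"tx":0.0177,"ty":-0.005,"tz":0,"rx":0,"ry":0,"rz":0,"claw":0.03},
  {"tx":0.0177,"ty":-0.005,"tz":0,"rx":0,"ry":0,"rz":0,"claw":0.03},
])

```text
clock: 15.25
eef_pos: [614.7, -108.3, 97.7]
tool_rot: [-3.142, -0.0, 2.856]
force: [-0.4, -0.0, -4.9]
width: 47.1
```

```bash
python3 st.py;  python3 - <<'E'
from h import *
save("scene","s6",(225,210,285,260),12)
E
```

```text
clock 15.25
qpos [ 0.109  0.754  0.034  1.706 -0.037  0.683  1.448]
eef_pos [ 614.671 -108.315   97.711]
tool_rot [-3.142 -0.     2.856]
force [-0.392 -0.007 -4.908]
torque [ 0.007 -0.003  0.014]
width 47.13979452710861
```

View pics/s6.png

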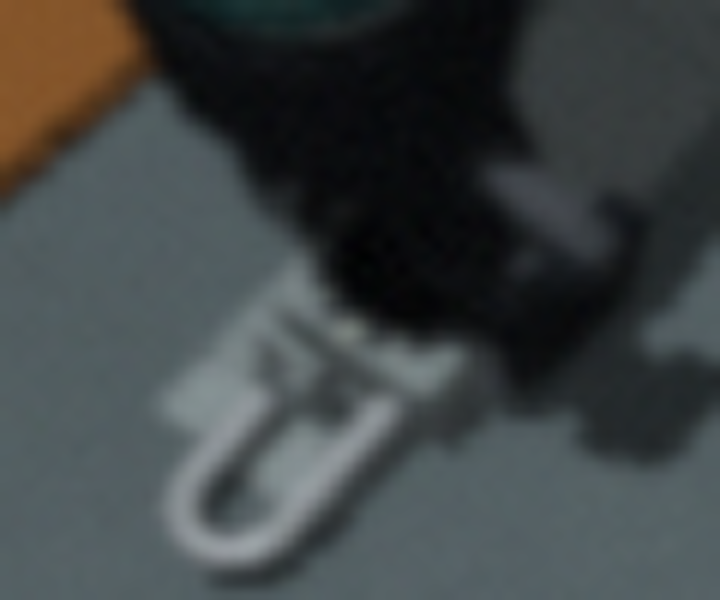

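The bow now reaches beyond the strap, the toe end is at (260,395), and the staple at about (285,365) stands in the gap. Next is a slow lift.

Call:
apply_moves([
  {"tx":0.0005,"ty":0,"tz":0.003,"rx":0,"ry":0,"rz":0,"claw":0.03},
  {"tx":0.0005,"ty":0,"tz":0.006,"rx":0,"ry":0,"rz":0,"claw":0.03},
  {"tx":0.0005,"ty":0,"tz":0.009,"rx":0,"ry":0,"rz":0,"claw":0.03},
  {"tx":0.0005,"ty":0,"tz":0.009,"rx":0,"ry":0,"rz":0,"claw":0.03},
])

```text
clock: 15.7
eef_pos: [615.8, -108.4, 107.6]
tool_rot: [3.141, 0.001, 2.856]
force: [1.1, 0.6, -4.3]
width: 46.7
```

Call:
apply_moves([
  {"tx":0,"ty":0,"tz":0.01,"rx":0,"ry":0,"rz":0,"claw":0.03},
  {"tx":0,"ty":0,"tz":0.025,"rx":0,"ry":0,"rz":0,"claw":0.03},
  {"tx":0,"ty":0,"tz":0.045,"rx":0,"ry":0,"rz":0,"claw":0.03},
  {"tx":0,"ty":0,"tz":0.065,"rx":0,"ry":0,"rz":0,"claw":0.03},
  {"tx":0,"ty":0,"tz":0.085,"rx":0,"ry":0,"rz":0,"claw":0.03},
  {"tx":0,"ty":0,"tz":0.105,"rx":0,"ry":0,"rz":0,"claw":0.03},
  {"tx":0,"ty":0,"tz":0.125,"rx":0,"ry":0,"rz":0,"claw":0.03},
  {"tx":0,"ty":0,"tz":0.14,"rx":0,"ry":0,"rz":0,"claw":0.03},
  {"tx":0,"ty":0,"tz":0.15,"rx":0,"ry":0,"rz":0,"claw":0.03},
  {"tx":0,"ty":0,"tz":0.155,"rx":0,"ry":0,"rz":0,"claw":0.03},
  {"tx":0,"ty":0,"tz":0.155,"rx":0,"ry":0,"rz":0,"claw":0.03},
  {"tx":0,"ty":0,"tz":0.155,"rx":0,"ry":0,"rz":0,"claw":0.03},
])

```text
clock: 16.9
eef_pos: [614.9, -108.2, 261.2]
tool_rot: [-3.141, -0.001, 2.856]
force: [0.9, -0.2, -5.4]
width: 47.2
```

Call:
apply_moves([
  {"tx":0,"ty":0,"tz":0,"rx":0,"ry":0,"rz":0,"claw":0.03},
  {"tx":0,"ty":0,"tz":0,"rx":0,"ry":0,"rz":0,"claw":0.03},
  {"tx":0,"ty":0,"tz":0,"rx":0,"ry":0,"rz":0,"claw":0.03},
  {"tx":0,"ty":0,"tz":0,"rx":0,"ry":0,"rz":0,"claw":0.03},
])

```text
clock: 17.3
eef_pos: [615.3, -108.4, 261.5]
tool_rot: [-3.142, -0.001, 2.856]
force: [0.3, -0.6, -4.1]
width: 46.9
```

```bash
python3 st.py;  python3 - <<'E'
from h import *
save("scene","s7",(190,130,330,250),5)
E
```

```text
clock 17.3
qpos [ 0.099  0.562  0.049  1.556 -0.031  1.025  1.442]
eef_pos [ 615.281 -108.354  261.527]
tool_rot [-3.142e+00 -1.000e-03  2.856e+00]
force [ 0.342 -0.633 -4.096]
torque [-0.024  0.111 -0.02 ]
width 46.85798514989718
```

View pics/s7.png

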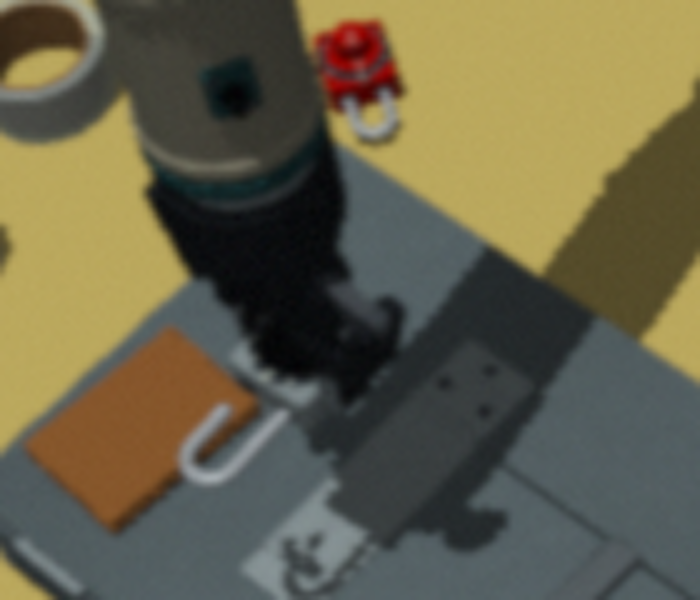

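Run:
```python
from h import *
e=np.array([np.cos(-.285),np.sin(-.285)]);n=np.array([-e[1],e[0]])
# underside relative to TCP: gripped with underside 93 at TCP 95.7 -> shackle axis z
z=261.5-95.7+106
for nm,x,y in(("bow open",75.5,0),("bow locked",57.5,0),("toe open",39,-12)):
    p=np.array([615.3,-108.4])+e*x+n*y
    print(nm,((proj("scene",[*p,z])-[190,130])*5).round())
```

```text
bow open [192. 472.]
bow locked [219. 445.]
toe open [228. 404.]
```

```bash
python3 -c "
from cell import *
print(finish_job())"
```

```text
the job is handed in; nothing more can be done
None
```

The lock is open, off the staple and held up in the gripper, and I handed the job in at about 17 s. I have no verdict back.

**What I did:** I turned the dial two clicks counter-clockwise, from 180° to the fourth tick at 120°. I then gripped the body and drew it back about 30 mm until the shackle reached its stop. After that I slid it forward until the staple stood in the toe gap and lifted it straight off.

**Last checks:**
- **Hold:** the lock hung still with dial up, pulling about 4 N (its own weight), with roughly 16 cm of air above the lid.
- **Shackle:** in the scene picture the bow and toe lie within a few pixels of where a fully open shackle should be.
- **Dial:** the scene and top views both put the white line at about 120° before I drew the lock open. I did not read the line again afterwards.

**Problems:**
- The first forward slide jammed on the strap at about 15 N along the hasp and 22 N upward. I backed off, lifted the lock 1–2 mm, and it then slid freely.
- Before the turn, the brightness readings from the two views disagreed by about a click until I corrected the dial-centre estimate in the scene view.
- The cards stand where they were in the last crop. I did not check the cutter and the other bench things again at the end.

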